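# Trip the RCD, unload the forming die, switch on again

## Robot

A 7-joint arm with a two-finger parallel gripper is mounted at the origin on a cart in front of the work surface, level with it; the furniture and walls round the work are solid. World frame = base frame: x ahead of the robot, y to its left, z up, the work surface at z = 0. Lengths are in m, angles in rad, forces in N, time in s.
With the tool pointing down it reaches from about 0.35 to 0.9 m from the base axis. Payload 7.2 kg.
Tool frame: the origin (TCP) lies between the finger pads; the fingertips stand 14 mm ahead of it and the grasp point (between the pads) lies 5 mm behind it (tip_extent is the z of the fingertips in the tool frame, in m); z points along the fingers, y is the line along which they close (so a half turn about z gives the same grasp; the last joint's range is limited). The gripper opens to 85 mm and grips with 20 to 120 N. Pads are 22 mm wide; open, the fingers measure 114 mm over their backs; the gripper's body (76 mm by 85 mm) begins 54 mm behind the grasp point. The pads swing forward as they close: fully open they stand 13 mm farther back than shut.
Start: joints at [1.099, 0.411, -0.013, 1.596, 0.006, 1.134, -0.082], TCP at [0.246, -0.575, 0.245] pointing down, gripper open.
Joint ranges: [-2.95, 2.95], [-0.29, 1.99], [-1.47, 1.44], [0.14, 2.54], [-1.03, 4.17], [0.13, 1.85], [-2.86, 2.86]. Speed limits (rad/s): [2.39, 2.39, 3.01, 3.01, 3.14, 3.14, 3.14].

## Interface

Orientations are given as a 3x3 rotation matrix whose columns are the frame's x, y, z axes.
In Python, from plant import * gives the robot as it stands.
- The arm moves only by the tool carry_out, never from a script. Its argument "motion" is one flat list of numbers, 7 for each row, row after row: the shift along the world's x, y, z as a fraction of full scale, then the turn, a rotation vector about the world's x, y, z as a fraction of full scale, then the closure, from -1 (fully open) to 1 (shut). A call has 1 to 10 rows; each row is the pose to reach, as a shift and turn from the pose commanded when the call began; what a row does not reach only later rows make up. Full scale, the value 1, is 0.2 m for a shift and pi/2 rad for a turn. A row lasts 1/8 s, in which the tool goes at most 62.5 mm and 10.7 degrees, less where a joint would pass 70% of its speed; a pose out of reach is approached as far as the arm can. A call with a number of a shift or a turn outside -1 to 1 is refused whole. A call with a gripper value outside its range is refused whole. The fingers move at their own pace and stop on an object; the grip force is fixed at half the most. Time passes only in rows, so rows that repeat a pose let the fingers close. It gives the time, the measured TCP pose, the force, the opening and the grip force at its end, in the units of the state.
- observe(): the state, without advancing time (a new reading comes with each control period).
- capture(name): name is "side" or "top"; returns a dict with "color" (384x512x3 uint8, blue, green, red), "depth" (384x512 float32, m along the optical axis (not along the pixel's ray), 0 where there is no reading), "mtx" (3x3 intrinsics, pixels), "k1" (the pictures are not rectified: a ray, as slopes to the right and down, at radius r is drawn at 1 + k1 r^2 times it, then the intrinsics apply), "R" (3x3) and "t" (3): a world point X has camera coordinates R X + t. Camera axes: x right, y down, z forward; pixel columns grow to the right and rows downward; lengths in m; the calibration is good to about 2 mm. A picture is of the moment at which its call begins.
- hand_in(): hands the job in; it is judged then, once.
The state is a dict: "time": time; "joints": joint angles; "qvel": joint speeds; "joint_efforts": joint torques, N m; "tool_pos": TCP position; "eef_rot": TCP orientation; "wrist_force": force on the tool from outside, world axes, zero at the start; "wrist_torque": the same for the moment, N m; "width": finger opening in m; "grip_force": force on a finger pad.
Only numpy, scipy, OpenCV 4.12 (cv2) and the standard library are available. Lean on these libraries where they do the work, as an engineer would, in place of code of your own. Each camera call takes 0.05 s, during which the arm holds its last target. There are 200 camera calls.

## Task

Make the small forming press dead before you reach into it: press the test button on the RCD box so that its lever drops. Then empty the die: lift every formed bracket out of its pocket and set it inside the grey tray, flat on its two feet, but check one of them on the way in the slide gauge - stand it on the bed, slide the jaw shut on its width until it presses on the bracket against the anvil, and slide the jaw fully open again. Only when all brackets are in the tray lift the lever back up until it stays up; never lift a bracket while the lever is up, and leave the tape roll, switch insert, screwdriver and case where they are.

Things in the scene. Friction and masses are not known exactly. Their poses are not given: they have to be found in the camera images.
- test_button (a joint): Test button of the residual-current device (RCD): a round black push button, 28 mm across, on top of the RCD box. 0 = out, 0.009 m = fully pressed. It is sprung (about 1 N at the start of the stroke to 4 N at the end, and about 1 N more until the lever tips) and pops up again when let go. Pressed about 6 mm or more (straight down) it trips the lever.
- button_top (a point): Centre of the top face of the test button (65 mm above the work surface when it is out; 12 mm above the collar round it). z up.
- lever (a joint): Black lever of the RCD, 82 mm long from its hinge, 22 to 26 mm wide, 12 to 14 mm thick, hinged inside the RCD box. 0 = up (on): it stands 0.28 rad past the vertical, leaning to the box's own +x side. It grows as the lever drops towards the box's own -x side: vertical at 0.28 rad, 1.38 rad = fully dropped (off, 1.1 rad from the vertical). It has no spring: its own weight (0.14 kg) holds it at either end and tips it over either side of the vertical; 1 N at its end lifts it.
- lever_end (a point): Middle of the thick end block (26 mm wide, 14 mm thick) of the lever, on the lever's centre line, 70 mm from the hinge axis. Moves with the lever.
- lever_hinge (a point): Point on the hinge axis of the lever, in line with the lever, 46 mm above the work surface. Axes as the RCD box: the hinge axis runs along y; the lever swings in the x-z plane.
- rcd_box: White portable RCD box, fixed to the worktop, 130 (x) x 190 (y) x 50 (z) mm, origin at the centre of its underside, z up. The button is on its +y half (at x -3, y +50 mm), the lever on its -y half (hinge at x +15, y -50 mm); the dropped lever lies over the box's top towards its -x edge, its end about 30 mm clear of the top. Two black cable glands stick out 18 mm on its +x side.
- tray: Loose grey open tray, 134 (x) x 236 (y) x 18 (z) mm, 4 mm walls and floor, 0.6 kg; origin at the centre of its underside, z up. It can be to the left or the right of the die. It holds four brackets side by side along its y, each with its length along the tray's x.
- gauge: Bench slide gauge, fixed to the worktop behind the die: aluminium bed 110 (x) x 150 (y) x 10 (z) mm, origin at the centre of its underside, z up. A fixed dark steel anvil block (60 x 14 x 26 mm) stands on its -y end, with its measuring face at y -55 mm, looking to +y; the sliding jaw stands opposite.
- gauge_bed (a point): Middle of the free bed surface between anvil and fully opened jaw, on top of the bed (10 mm above the work surface); axes as the gauge. A bracket set here on its feet with its length along x (width across the jaws) has 15 mm to spare on either side when the jaw is fully open.
- jaw (a joint): Sliding jaw of the gauge (dark steel block 60 mm wide in x, 26 mm high, with a foot and an upright grip behind it). 0 = fully open (75 mm between the measuring faces); it grows as the jaw slides to the gauge's -y, towards the anvil, up to 0.045 m; 0.031 m = shut on the 44 mm width of a bracket. It starts 0 to 10 mm from fully open, has no spring, slides with about 1.5 N of friction and stays where it is left.
- jaw_grip (a point): Upright black grip of the jaw, 16 (x) x 14 (y) mm, its top 58 mm above the work surface; this point is on its centre line 42 mm above the work surface, 32 mm behind (+y of) the jaw's measuring face. Pinch it from above across x. Moves with the jaw; axes as the gauge.
- die: Dark steel lower half of a small forming press, fixed to the worktop, 150 (x) x 280 (y) x 26 (z) mm; origin at the centre of its underside, z up. Four open pockets, each 104 (x) x 48 (y) x 12 mm deep, side by side with their centres at y -90, -30, +30 and +90 mm; pocket floor 14 mm above the work surface. Two guide pillars (16 mm thick, top at z 60 mm) at its +x corners (x +60, y +-127 mm).
- bracket1_center (a point): Centre (half-way up) of formed steel bracket 1, hat-shaped: 100 (x, length) x 44 (y, width) x 48 mm (z, height), sheet 4 mm thick, 0.1 kg. Its hat, 40 mm long in x, is flat on top with upright legs at x -20 and +20 mm; two flat feet 4 mm thick reach out along x to +-50 mm. Best gripped with a finger on each leg (40 mm, along x), fingertips above the feet. Starts on its feet in one of the die pockets; 2 to 4 of the four brackets are there, in any of the pockets.
- bracket2_center (a point): Centre (half-way up) of formed steel bracket 2, hat-shaped: 100 (x, length) x 44 (y, width) x 48 mm (z, height), sheet 4 mm thick, 0.1 kg. Its hat, 40 mm long in x, is flat on top with upright legs at x -20 and +20 mm; two flat feet 4 mm thick reach out along x to +-50 mm. Best gripped with a finger on each leg (40 mm, along x), fingertips above the feet. Starts on its feet in one of the die pockets; 2 to 4 of the four brackets are there, in any of the pockets.
- bracket3_center (a point): Centre (half-way up) of formed steel bracket 3, hat-shaped: 100 (x, length) x 44 (y, width) x 48 mm (z, height), sheet 4 mm thick, 0.1 kg. Its hat, 40 mm long in x, is flat on top with upright legs at x -20 and +20 mm; two flat feet 4 mm thick reach out along x to +-50 mm. Best gripped with a finger on each leg (40 mm, along x), fingertips above the feet. Starts on its feet in one of the die pockets; 2 to 4 of the four brackets are there, in any of the pockets.
- bracket4_center (a point): Centre (half-way up) of formed steel bracket 4, hat-shaped: 100 (x, length) x 44 (y, width) x 48 mm (z, height), sheet 4 mm thick, 0.1 kg. Its hat, 40 mm long in x, is flat on top with upright legs at x -20 and +20 mm; two flat feet 4 mm thick reach out along x to +-50 mm. Best gripped with a finger on each leg (40 mm, along x), fingertips above the feet. Starts on its feet in one of the die pockets; 2 to 4 of the four brackets are there, in any of the pockets.
- masking_tape: Bystander: roll of beige tape, 94 mm across, 25 mm high, lying at the back of the worktop, beside the gauge; origin at the centre of its underside.
- rocker_insert: Bystander: white rocker switch insert, 50 x 24 x 36 mm, standing in front of the RCD box; origin at the centre of its underside.
- cross_screwdriver: Bystander: screwdriver with a blue grip, 182 mm long, lying along the near edge of the worktop before the die; origin under its middle.
- case: Bystander: black organiser case, 104 x 150 x 36 mm, at the back of the worktop; origin at the centre of its underside.
Not all that is in view belongs to the job. What is shaped like the part that bears bracket1_center but purple is not meant.

How it is judged:
On the way, in this order (a step that is already met when the one before it is completed fails the run):
1. the test button is pressed (value of joint test_button above 0.003 m).
2. the lever has dropped (value of joint lever above 1.1 rad), for 0.2 s.
3. a bracket standing on the gauge bed is pressed between jaw and anvil (value of joint jaw above 0.028 m and ((contact force between jaw and bracket1 above 2 N and angle between bracket1_center's own z axis and vertical below 0.1 rad) or (contact force between jaw and bracket2 above 2 N and angle between bracket2_center's own z axis and vertical below 0.1 rad) or (contact force between jaw and bracket3 above 2 N and angle between bracket3_center's own z axis and vertical below 0.1 rad) or (contact force between jaw and bracket4 above 2 N and angle between bracket4_center's own z axis and vertical below 0.1 rad))), for 0.05 s.
4. all brackets stand on their feet in the tray while the lever is down (x of bracket1_center in the frame of tray between -0.055 and 0.055 m and y of bracket1_center in the frame of tray between -0.11 and 0.11 m and z of each of bracket1_center, bracket2_center, bracket3_center, bracket4_center in the frame of tray below 0.034 m and angle between each of bracket1_center, bracket2_center, bracket3_center, bracket4_center's own z axis and vertical below 0.1 rad and x of bracket2_center in the frame of tray between -0.055 and 0.055 m and y of bracket2_center in the frame of tray between -0.11 and 0.11 m and x of bracket3_center in the frame of tray between -0.055 and 0.055 m and y of bracket3_center in the frame of tray between -0.11 and 0.11 m and x of bracket4_center in the frame of tray between -0.055 and 0.055 m and y of bracket4_center in the frame of tray between -0.11 and 0.11 m and contact force between the fingers and bracket1 below 0.1 N and contact force between the fingers and bracket2 below 0.1 N and contact force between the fingers and bracket3 below 0.1 N and contact force between the fingers and bracket4 below 0.1 N and value of joint lever above 0.9 rad), for 0.2 s.
5. the lever is up again (value of joint lever below 0.1 rad), for 0.2 s.
At the end, for the whole second after the job is handed in: Every bracket is in the tray (centre within 55 mm of the tray centre along tray x, 110 mm along y), flat on its feet on the floor (tilt under 0.1 rad, centre under 34 mm above the tray's underside); the jaw is open (under 0.015 m), the lever up (under 0.1 rad), the button out (x of bracket1_center in the frame of tray between -0.055 and 0.055 m and y of bracket1_center in the frame of tray between -0.11 and 0.11 m and z of each of bracket1_center, bracket2_center, bracket3_center, bracket4_center in the frame of tray below 0.034 m and angle between each of bracket1_center, bracket2_center, bracket3_center, bracket4_center's own z axis and vertical below 0.1 rad and x of bracket2_center in the frame of tray between -0.055 and 0.055 m and y of bracket2_center in the frame of tray between -0.11 and 0.11 m and x of bracket3_center in the frame of tray between -0.055 and 0.055 m and y of bracket3_center in the frame of tray between -0.11 and 0.11 m and x of bracket4_center in the frame of tray between -0.055 and 0.055 m and y of bracket4_center in the frame of tray between -0.11 and 0.11 m and value of joint jaw below 0.015 m and value of joint lever below 0.1 rad and value of joint test_button below 0.002 m); the robot touches nothing.
It fails at once if a bracket is lifted (centre higher than 85 mm) while the lever is up (value of joint lever below 0.28 rad and height (world z) of any of bracket1_center, bracket2_center, bracket3_center, bracket4_center above 0.085 m).
It fails at once if a bystander is moved more than 40 mm (distance of any of masking_tape, rocker_insert, cross_screwdriver, case from where it was at the start of the episode above 0.04 m).
Of bracket1, bracket2, bracket3, bracket4 only 2 to 4 are there at a start; the rules pass over those that are not, and their reading is None.
At some moment in a run one of tray may be knocked a few centimetres aside while the robot is not near it.
Once in a run the grip may slacken for a moment while it holds something.
It also fails if it takes over 210 s, if anything falls off the work surface, if the arm or the gripper's body presses on something with over 40 N, if the wrist force passes 120 N, or if a joint passes its speed limit or range.

## Working session

There is one attempt and no reset: what is moved stays moved. The work goes in short steps, Python scripts to look and compute and a tool call to move; the robot and the scene stay as the last step left them, time stands still between calls to the robot, and variables do not carry over. Pictures are saved under pics/ and viewed, at most 14 in all, crops included, and the job is handed in when it is done.

Besides the shell and the picture viewer there is one more tool, called after "Call:" as name(argument=value, ...) on one line, values as JSON. carry_out: Moves the arm, as the interface text tells. Shift numbers are shares of 0.2 m and turn numbers shares of pi/2 rad, none past 1 either way. Its arguments: {"type":"object","properties":{"motion":{"type":"array"}},"required":["motion"]}

```bash
ls; mkdir -p pics; cat > h.py <<'E'
from plant import *
import numpy as np, cv2
def shot(n,f=None):
    c=capture(n)
    if f: cv2.imwrite('pics/'+f,c["color"])
    return c
def pts(c):
    # world xyz for every pixel from depth
    K,k1=c["mtx"],c["k1"]; h,w=c["depth"].shape
    v,u=np.mgrid[0:h,0:w].astype(np.float32)
    p=np.stack([u.ravel(),v.ravel()],1)[:,None]
    s=cv2.undistortPoints(p,K,np.array([k1,0,0,0.]))[:,0]
    z=c["depth"].ravel()
    X=np.column_stack([s[:,0]*z,s[:,1]*z,z])
    W=(X-c["t"])@c["R"]
    W[z==0]=np.nan
    return W.reshape(h,w,3)
def ray(c,u,v,zp):
    s=cv2.undistortPoints(np.array([[[u,v]]],float),c["mtx"],np.array([c["k1"],0,0,0.]))[0,0]
    o=-c["R"].T@c["t"]; d=c["R"].T@np.array([s[0],s[1],1.])
    return o+d*(zp-o[2])/d[2]
E
python3 - <<'E'
from h import *
s=observe(); print(s["time"],s["tool_pos"],s["eef_rot"],s["wrist_force"],s["width"])
for n in("top","side"):
    c=shot(n,n+"0.png"); print(n,c["mtx"],c["k1"],-c["R"].T@c["t"],c["R"])
    print((c["depth"]==0).mean())
E
```

```text
pics
0.0 [ 0.24533441 -0.57430967  0.24444157] [[ 9.19560818e-01  3.92946958e-01 -7.67752284e-04]
 [ 3.92947687e-01 -9.19559659e-01  1.46584157e-03]
 [-1.29996043e-04 -1.64961696e-03 -9.99998631e-01]] [-0.82366304  0.64375853 -0.07930821] 0.08517577317586479
top [[481.40999589   0.         253.72637893]
 [  0.         481.40999589 193.36940454]
 [  0.           0.           1.        ]] 0.07135383242080222 [-0.18186567  0.25336594  1.47824227] [[-0.36251481 -0.93191697 -0.01066619]
 [-0.79585386  0.31550131 -0.51679353]
 [ 0.48497386 -0.17885657 -0.85604362]]
0.0041961669921875
side [[415.03733894   0.         250.49965002]
 [  0.         415.03733894 188.80243855]
 [  0.           0.           1.        ]] -0.07482149428717562 [ 0.2206359  -1.15302615  1.11611575] [[ 0.94264921 -0.33364442  0.00968914]
 [-0.21602659 -0.63195663 -0.74428713]
 [ 0.25445036  0.69950856 -0.66778948]]
0.004170735677083333
```

View pics/top0.png

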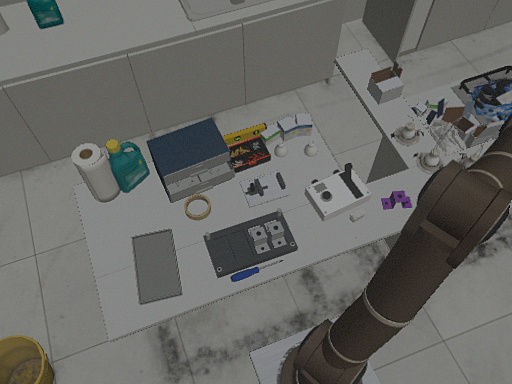

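View pics/side0.png

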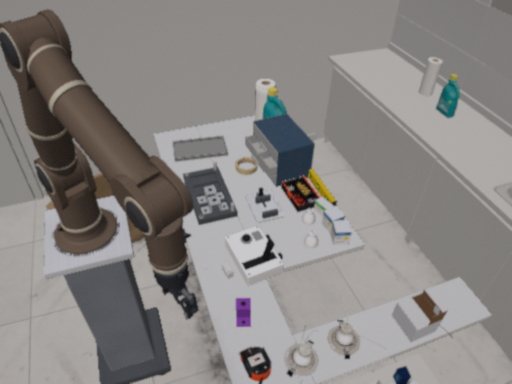

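```bash
python3 - <<'E'
from h import *
a=cv2.imread('pics/top0.png')[155:300,190:385]
b=cv2.imread('pics/side0.png')[140:290,165:325]
cv2.imwrite('pics/ct.png',cv2.resize(a,(780,580),interpolation=cv2.INTER_CUBIC))
cv2.imwrite('pics/cs.png',cv2.resize(b,(640,600),interpolation=cv2.INTER_CUBIC))
E
```

```text
(no output)
```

View pics/ct.png

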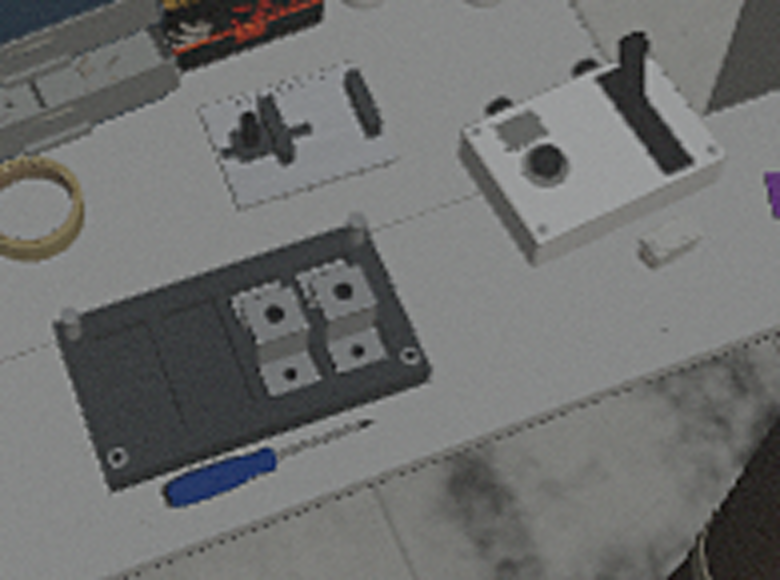

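View pics/cs.png

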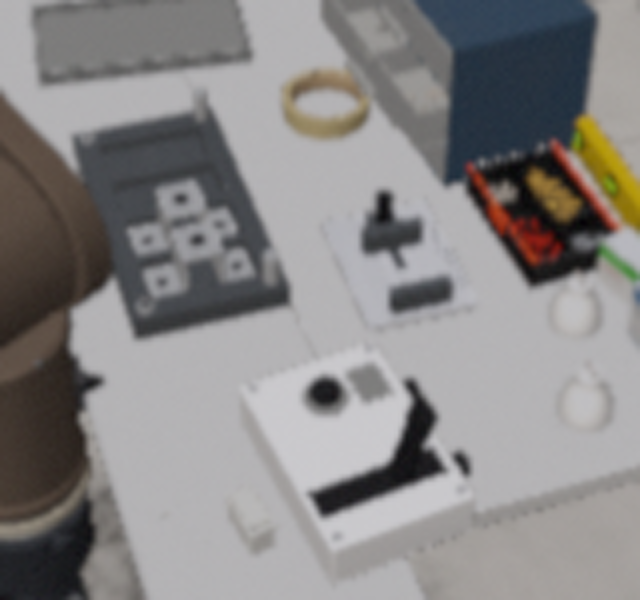

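```bash
cat > m.py <<'E'
from h import *
def rect(P):
    P=P.astype(np.float32); r=cv2.minAreaRect(P[:,:2].copy()); b=cv2.boxPoints(r)
    return np.round(np.array(r[0]),4),np.round(r[1],3),round(r[2],1)
def sel(W,box,z0,z1,mask=None):
    m=(W[...,0]>box[0])&(W[...,0]<box[1])&(W[...,1]>box[2])&(W[...,1]<box[3])&(W[...,2]>z0)&(W[...,2]<z1)
    if mask is not None: m&=mask
    return m
def big(m):
    n,l,s,_=cv2.connectedComponentsWithStats(m.astype(np.uint8),connectivity=8)
    return [(s[i,4],l==i) for i in np.argsort(-s[:,4]) if i>0] if n>1 else []
E
python3 - <<'E'
from m import *
c={n:capture(n) for n in("top","side")}
np.savez('c0.npz',**{n+k:c[n][k] for n in c for k in c[n]})
W={n:pts(c[n]) for n in c}
for n,px in (("top",dict(table=(220,200),die=(212,262),pocket=(225,245),tape=(196,215),tray=(157,265),b1=(256,232),b2=(275,227),button=(326,195),rcd=(320,208),gbed=(262,200),screw=(245,274),sdtip=(283,260))),
 ("side",dict(table=(225,160),die=(192,175),tray=(200,148),b1=(209,190),b2=(214,200),button=(246,238),rcd=(240,250),gbed=(262,210)))):
    print(n)
    for k,(u,v) in px.items(): print(k,np.round(W[n][v,u],3),c[n]["color"][v,u])
E
```

```text
top
table [ 0.676  0.066 -0.004] [133 135 132]
die [0.447 0.17  0.028] [62 65 62]
pocket [0.493 0.11  0.019] [62 60 60]
tape [0.634 0.165 0.025] [ 76 103 116]
tray [0.514 0.339 0.004] [90 93 91]
b1 [0.48  0.004 0.062] [84 81 81]
b2 [ 0.474 -0.061  0.063] [42 42 43]
button [ 0.523 -0.27   0.062] [48 50 47]
rcd [ 0.492 -0.234  0.047] [151 152 151]
gbed [ 0.613 -0.071  0.01 ] [139 139 135]
screw [0.371 0.085 0.026] [103  59  37]
sdtip [ 0.381 -0.052 -0.001] [ 99 101 101]
side
table [ 0.604  0.231 -0.001] [180 179 179]
die [0.439 0.151 0.021] [73 68 66]
tray [0.52  0.34  0.008] [124 124 125]
b1 [ 0.471 -0.006  0.064] [97 94 94]
b2 [ 0.474 -0.066  0.064] [73 70 70]
button [ 0.524 -0.282  0.067] [30 28 29]
rcd [ 0.493 -0.311  0.05 ] [203 200 201]
gbed [ 0.642 -0.124  0.013] [183 176 177]
```

```bash
cat > scene.py <<'E'
from m import *
def load(): 
    return {n:capture(n) for n in("top","side")}
def go(c):
    for n in c:
        W=pts(c[n]); C=c[n]["color"].astype(int); g=C.mean(2); V=C.max(2)-C.min(2)
        tl=150 if n=="side" else 112
        def rep(name,m,k=1,ratio=30):
            for s,q in big(m)[:k]:
                if s>ratio: print(n,name,s,*rect(W[q]),np.round(np.median(W[q],0),4))
        B=(0.3,0.6,-0.15,0.25)
        rep("die",sel(W,B,0.005,0.034,(g<(95 if n=="side" else 78))&(V<25)))
        rep("brk",sel(W,B,0.052,0.07),4,20)
        rep("tray",sel(W,(.3,.75,.2,.55),-.01,.035,g<(150 if n=="side" else 110)))
        rep("rcd",sel(W,(.35,.8,-.5,-.1),0.035,0.058))
        rep("button",sel(W,(.4,.65,-.36,-.22),0.058,0.075,g<90),2,5)
        rep("lever",sel(W,(.4,.75,-.5,-.25),0.07,0.16),2,5)
        rep("anv/jaw",sel(W,(.52,.8,-.22,.06),0.018,0.06,g<90),3,5)
        rep("grip",sel(W,(.52,.8,-.22,.06),0.045,0.07,g<90),2,3)
if __name__=="__main__": go(load())
E
python3 scene.py
```

```text
top die 2751 [0.4723 0.0303] [0.28  0.154] 89.1 [0.4663 0.0616 0.024 ]
top brk 166 [ 0.4706 -0.0601] [0.045 0.043] 88.3 [ 0.4678 -0.0589  0.0626]
top brk 162 [0.4722 0.0005] [0.044 0.044] 89.0 [4.70e-01 4.00e-04 6.24e-02]
top brk 22 [0.5349 0.1555] [0.013 0.014] 70.7 [0.5326 0.1551 0.058 ]
top tray 2905 [0.5189 0.3424] [0.138 0.251] 82.6 [0.5093 0.3434 0.0062]
top rcd 1723 [ 0.5394 -0.3189] [0.15  0.194] 5.4 [ 0.5225 -0.3131  0.0507]
top button 51 [ 0.5238 -0.2696] [0.027 0.026] 54.2 [ 0.5236 -0.2693  0.0652]
top button 10 [ 0.5559 -0.3577] [0.004 0.014] 81.3 [ 0.5536 -0.3572  0.0652]
top lever 119 [ 0.5664 -0.3659] [0.028 0.03 ] 85.4 [ 0.5633 -0.3644  0.1073]
top anv/jaw 333 [ 0.5342 -0.0251] [0.17  0.028] 89.9 [ 0.5321 -0.0219  0.0268]
top anv/jaw 156 [ 0.7747 -0.0905] [0.039 0.151] 3.5 [ 0.764  -0.0952  0.0305]
top anv/jaw 147 [ 0.6573 -0.0588] [0.047 0.062] 89.1 [ 0.654  -0.0679  0.0335]
top grip 21 [ 0.6565 -0.0486] [0.014 0.013] 34.4 [ 0.6572 -0.0488  0.0572]
top grip 7 [ 0.5251 -0.0949] [0.01  0.007] 61.9 [ 0.5243 -0.0929  0.0511]
side die 1306 [0.4737 0.0245] [0.282 0.147] 88.6 [0.4704 0.0458 0.0237]
side brk 194 [ 0.4746 -0.0325] [0.108 0.04 ] 89.1 [ 0.4736 -0.0381  0.0623]
side tray 1087 [0.5204 0.3405] [0.153 0.241] 82.1 [0.5179 0.3429 0.0054]
side rcd 1726 [ 0.5431 -0.3206] [0.148 0.195] 5.9 [ 0.5282 -0.3352  0.0499]
side button 38 [ 0.5253 -0.2752] [0.022 0.022] 18.8 [ 0.5245 -0.2779  0.0652]
side lever 120 [ 0.5696 -0.3691] [0.027 0.03 ] 82.2 [ 0.5683 -0.3733  0.1066]
side anv/jaw 230 [ 0.7723 -0.0821] [0.171 0.055] 89.9 [ 0.7694 -0.0233  0.0319]
side anv/jaw 147 [ 0.5336 -0.0266] [0.173 0.027] 89.7 [ 0.5329 -0.0194  0.0259]
side anv/jaw 108 [ 0.6633 -0.0746] [0.048 0.048] 63.3 [ 0.6583 -0.0798  0.033 ]
side grip 53 [ 0.7741 -0.0017] [0.051 0.01 ] 3.6 [ 0.7712 -0.0027  0.0578]
side grip 11 [ 0.6602 -0.0561] [0.012 0.007] 17.6 [ 0.6591 -0.0562  0.0545]
```

```bash
python3 - <<'E'
from m import *
d=np.load('c0.npz'); c={n:{k:d[n+k] for k in("color","depth","mtx","k1","R","t")} for n in("top","side")}
for n in c:
    W=pts(c[n]); g=c[n]["color"].astype(int).mean(2)
    for nm,z0,z1 in (("dark",.018,.042),("low",.006,.016)):
        m=sel(W,(.58,.725,-.21,.03),z0,z1,(g<90) if nm=="dark" else None)
        for s,q in big(m)[:4]:
            if s>15: print(n,nm,s,*rect(W[q]),np.round(np.median(W[q],0),4))
a=[cv2.resize(c[n]["color"][y:y+80,x:x+100],(800,640),interpolation=cv2.INTER_CUBIC)[:600] for n,x,y in(("top",230,155),("side",225,165))]
cv2.imwrite('pics/g1.png',cv2.resize(np.hstack([a[0],a[1]]),(800,300)))
for u,v in [(240,180),(277,169),(289,195),(249,207)]: print(ray(c["top"],u,v,.01)) 
E
```

```text
top dark 123 [ 0.6559 -0.0609] [0.062 0.05 ] 6.8 [ 0.6535 -0.0683  0.0319]
top dark 73 [ 0.6547 -0.1563] [0.014 0.06 ] 87.7 [ 0.6531 -0.1556  0.0355]
top low 753 [ 0.6598 -0.088 ] [0.163 0.121] 88.5 [ 0.6465 -0.1008  0.0108]
side dark 90 [ 0.6633 -0.0757] [0.048 0.047] 58.6 [ 0.6573 -0.0812  0.0323]
side dark 65 [ 0.6584 -0.1647] [0.011 0.057] 87.7 [ 0.6571 -0.1637  0.0295]
side low 552 [ 0.6608 -0.0978] [0.157 0.111] 89.0 [ 0.6516 -0.1035  0.0104]
[ 0.72102336 -0.02766782  0.01      ]
[ 0.71584563 -0.17072914  0.01      ]
[ 0.59747053 -0.167394    0.01      ]
[ 0.6040576  -0.01778627  0.01      ]
```

View pics/g1.png

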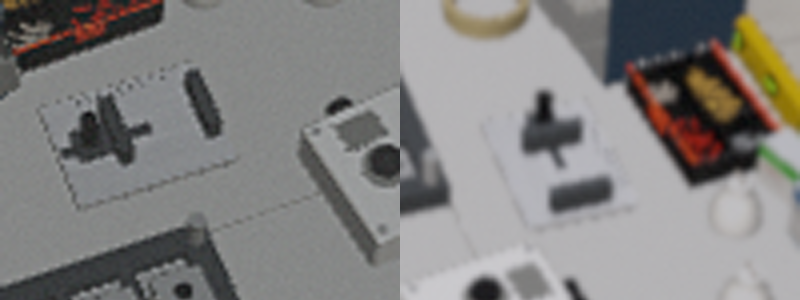

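Call:
carry_out(motion=[0.3,0.32,0,0,0,0.12,1,0.6,0.64,0,0,0,0.24,1,0.7,0.75,0,0,0,0.36,1,0.7,0.75,0,0,0,0.48,1,0.7,0.75,0,0,0,0.6,1,0.7,0.75,0,0,0,0.72,1,0.7,0.75,0,0,0,0.74,1,0.7,0.75,0,0,0,0.74,1])

```text
time: 1.3
tool_pos: [0.3854, -0.4249, 0.2453]
eef_rot: [[0.008, 1.0, -0.0], [1.0, -0.008, 0.0], [0.0, -0.0, -1.0]]
wrist_force: [0.1, -0.1, -0.3]
width: -0.0001
grip_force: 0.0
```

Call:
carry_out(motion=[0.3,0.3,0,0,0,0,1,0.6,0.65,0,0,0,0,1,0.7,0.75,-0.3,0,0,0,1,0.7,0.75,-0.55,0,0,0,1,0.7,0.75,-0.55,0,0,0,1,0.7,0.75,-0.55,0,0,0,1])

```text
time: 2.05
tool_pos: [0.525, -0.2753, 0.1351]
eef_rot: [[0.006, 1.0, -0.002], [1.0, -0.006, 0.0], [0.0, -0.002, -1.0]]
wrist_force: [0.5, -0.9, 0.1]
width: -0.0001
grip_force: 0.0
```

Call:
carry_out(motion=[0,0,-0.25,0,0,0,1,0,0,-0.3,0,0,0,1,0,0,-0.335,0,0,0,1,0,0,-0.335,0,0,0,1,0,0,-0.335,0,0,0,1,0,0,-0.335,0,0,0,1])

```text
time: 2.8
tool_pos: [0.5262, -0.2761, 0.07]
eef_rot: [[0.006, 1.0, 0.002], [1.0, -0.006, -0.002], [-0.002, 0.002, -1.0]]
wrist_force: [-2.1, -3.3, 9.0]
width: 0.0001
grip_force: 4.3
```

```bash
cat > lev.py <<'E'
from m import *
def lev():
  for n in("top","side"):
    c=capture(n); W=pts(c); g=c["color"].astype(int).mean(2)
    m=sel(W,(.4,.65,-.43,-.33),0.062,0.16,g<90)
    for s,q in big(m)[:2]: print(n,s,np.round(np.nanmin(W[q],0),3),np.round(np.nanmax(W[q],0),3),*rect(W[q]))
if __name__=="__main__": lev()
E
python3 lev.py
```

```text
top 93 [ 0.476 -0.386  0.062] [ 0.537 -0.357  0.092] [ 0.5065 -0.3728] [0.06  0.026] 6.8
top 1 [ 0.536 -0.363  0.066] [ 0.536 -0.363  0.066] [ 0.5357 -0.3626] [0. 0.] 0.0
side 100 [ 0.481 -0.39   0.062] [ 0.542 -0.368  0.09 ] [ 0.5115 -0.3782] [0.061 0.02 ] 4.5
```

Call:
carry_out(motion=[0,0,0.3,0,0,0,1,0,0,0.5,0,0,0,-1,-0.1,0.3,0.5,0,0,0,-1,-0.2,0.6,0.5,0,0,0,-1,-0.26,0.9,0.5,0,0,0,-1,-0.26,1,0.5,0,0,0,-1,-0.26,1,0.5,0,0,0,-1])

```text
time: 3.78
tool_pos: [0.474, -0.0729, 0.1691]
eef_rot: [[0.001, 1.0, 0.002], [1.0, -0.001, 0.0], [0.0, 0.002, -1.0]]
wrist_force: [0.2, -0.5, 0.4]
width: 0.0853
grip_force: 0.0
```

```bash
python3 - <<'E'
from m import *
s=observe(); print(s["tool_pos"],s["width"],s["time"])
for n in("top","side"):
    c=shot(n,"a_%s.png"%n); W=pts(c)
    for s_,q in big(sel(W,(.44,.5,-.09,.03),.052,.07))[:2]: print(n,s_,*rect(W[q]))
E
```

```text
[ 0.4740144  -0.07287743  0.16912181] 0.08533797165594514 3.775
top 166 [4.714e-01 1.000e-04] [0.044 0.043] 1.2
top 160 [ 0.4708 -0.0607] [0.046 0.043] 88.0
side 196 [ 0.4749 -0.0309] [0.111 0.041] 89.7
side 1 [ 0.4559 -0.0863] [0. 0.] 0.0
```

Call:
carry_out(motion=[0,0.06,-0.2,0,0,0,-1,0,0.06,-0.5,0,0,0,-1,0,0.06,-0.66,0,0,0,-1,0,0.06,-0.66,0,0,0,-1,0,0.06,-0.66,0,0,0,1,0,0.06,-0.66,0,0,0,1,0,0.06,-0.66,0,0,0,1,0,0.06,-0.66,0,0,0,1,0,0.06,-0.66,0,0,0,1])

```text
time: 5.0
tool_pos: [0.4742, -0.0632, 0.0378]
eef_rot: [[0.005, 1.0, 0.002], [1.0, -0.005, -0.001], [-0.001, 0.002, -1.0]]
wrist_force: [-2.1, 0.1, 7.9]
width: 0.0396
grip_force: 61.5
```

Call:
carry_out(motion=[0,0,0.2,0,0,0,1,0,0,0.45,0,0,0,1,0.2,-0.06,0.5,0,0,0,1,0.45,-0.15,0.5,0,0,0,1,0.7,-0.24,0.5,0,0,0,1,0.915,-0.275,0.5,0,0,-0.01,1,0.915,-0.275,0.5,0,0,-0.02,1,0.915,-0.275,0.5,0,0,-0.02,1])

```text
time: 6.0
tool_pos: [0.6558, -0.1174, 0.1364]
eef_rot: [[0.036, 0.999, -0.001], [0.999, -0.036, 0.0], [0.0, -0.001, -1.0]]
wrist_force: [-0.5, -0.3, -1.3]
width: 0.0394
grip_force: 61.0
```

```bash
python3 - <<'E'
from m import *
s=observe(); print(s["tool_pos"],s["width"],s["grip_force"],s["time"])
a=[]
for n,x,y in(("top",230,145),("side",225,145)):
    c=capture(n); a.append(cv2.resize(c["color"][y:y+75,x:x+100],(400,300),interpolation=cv2.INTER_CUBIC))
cv2.imwrite('pics/b1.png',np.hstack(a))
E
```

```text
[ 0.65579729 -0.11742989  0.13639399] 0.03940910204396252 60.95517039299011 6.0
```

View pics/b1.png

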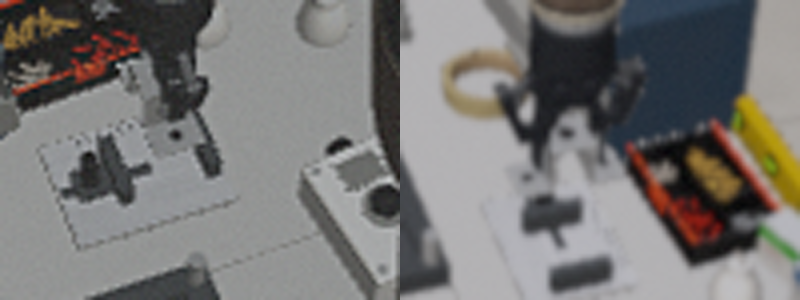

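Call:
carry_out(motion=[0,-0.015,-0.2,0,0,0,1,0,-0.015,-0.4,0,0,0,1,0,-0.015,-0.48,0,0,0,1,0,-0.015,-0.505,0,0,0,1,0,-0.015,-0.505,0,0,0,1])

```text
time: 6.72
tool_pos: [0.6572, -0.1207, 0.0365]
eef_rot: [[0.036, 0.999, 0.002], [0.999, -0.036, -0.0], [-0.0, 0.002, -1.0]]
wrist_force: [-1.0, 0.7, -0.0]
width: 0.0391
grip_force: 60.9
```

Call:
carry_out(motion=[0,0,-0.012,0,0,0,1,0,0,-0.012,0,0,0,1])

```text
time: 6.98
tool_pos: [0.6573, -0.1208, 0.0339]
eef_rot: [[0.036, 0.999, 0.002], [0.999, -0.036, -0.0], [-0.0, 0.002, -1.0]]
wrist_force: [-0.3, 0.4, 1.6]
width: 0.0396
grip_force: 61.1
```

Call:
carry_out(motion=[0,0,0,0,0,0,-1,0,0,0,0,0,0,-1,0,0,0,0,0,0,-1,0,0,0.2,0,0,0,-1,0,0,0.45,0,0,0,-1,0,0.34,0.45,0,0,0,-1,0,0.34,0.45,0,0,0,-1])

```text
time: 7.85
tool_pos: [0.6568, -0.046, 0.1241]
eef_rot: [[0.029, 1.0, 0.002], [1.0, -0.029, 0.004], [0.004, 0.002, -1.0]]
wrist_force: [-0.1, -0.1, -0.1]
width: 0.0852
grip_force: 0.0
```

```bash
cat > gauge.py <<'E'
from m import *
import sys
s=observe(); print(np.round(s["tool_pos"],4),s["width"],s["time"])
a=[]
for n,x,y in(("top",230,145),("side",225,145)):
    c=capture(n); W=pts(c); g=c["color"].astype(int).mean(2)
    for nm,z0,z1,mk in (("grip",.047,.066,g<60),("brk",.05,.066,g>60)):
        for s_,q in big(sel(W,(.62,.70,-.16,.0),z0,z1,mk))[:2]:
            if s_>4: print(n,nm,s_,*rect(W[q]))
    a.append(cv2.resize(c["color"][y:y+75,x:x+100],(400,300),interpolation=cv2.INTER_CUBIC))
if len(sys.argv)>1: cv2.imwrite('pics/'+sys.argv[1],np.hstack(a))
E
python3 gauge.py b2.png
```

```text
[ 0.6568 -0.046   0.1241] 0.08518270993237236 7.85
top grip 10 [ 0.6556 -0.1182] [0.01  0.014] 44.1
top grip 9 [ 0.6556 -0.0474] [0.013 0.005] 10.8
top brk 124 [ 0.655  -0.1176] [0.044 0.046] 89.0
side grip 5 [ 0.6601 -0.0569] [0.007 0.001] 27.8
side brk 103 [ 0.6592 -0.1195] [0.047 0.042] 87.3
side brk 10 [ 0.6625 -0.0509] [0.011 0.012] 65.7
```

View pics/b2.png

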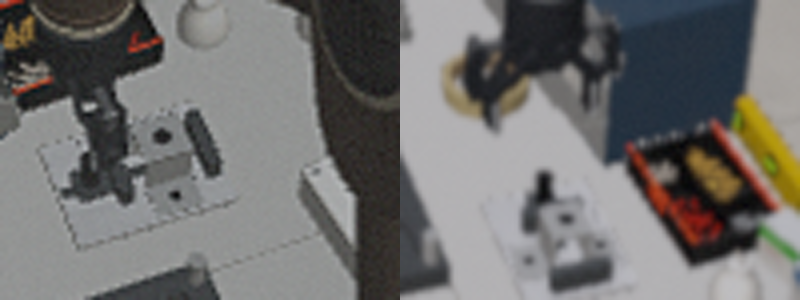

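Call:
carry_out(motion=[0,0,-0.2,0,0,0,-1,0,0,-0.38,0,0,0,-1,0,0,-0.38,0,0,0,-1,0,0,-0.38,0,0,0,1,0,0,-0.38,0,0,0,1,0,0,-0.38,0,0,0,1,0,0,-0.38,0,0,0,1])

```text
time: 8.82
tool_pos: [0.6607, -0.0529, 0.0487]
eef_rot: [[0.036, 0.999, 0.009], [0.999, -0.036, 0.0], [0.001, 0.009, -1.0]]
wrist_force: [3.3, 0.3, -3.5]
width: 0.0147
grip_force: 61.6
```

Call:
carry_out(motion=[0,-0.03,0,0,0,0,1,-0.002,-0.06,0,0,0,0,1,-0.003,-0.09,0,0,0,0,1,-0.004,-0.11,0,0,0,0,1,-0.004,-0.11,0,0,0,0,1])

```text
time: 9.45
tool_pos: [0.6599, -0.0747, 0.0487]
eef_rot: [[0.036, 0.999, 0.009], [0.999, -0.036, 0.0], [0.001, 0.009, -1.0]]
wrist_force: [11.6, 0.2, -3.7]
width: 0.0148
grip_force: 61.8
```

Call:
carry_out(motion=[0,-0.01,0,0,0,0,1,0,-0.02,0,0,0,0,1,0,-0.025,0,0,0,0,1,0,-0.025,0,0,0,0,1])

```text
time: 9.95
tool_pos: [0.6598, -0.0774, 0.0487]
eef_rot: [[0.035, 0.999, 0.009], [0.999, -0.035, 0.003], [0.003, 0.008, -1.0]]
wrist_force: [10.1, 4.2, -2.8]
width: 0.0148
grip_force: 61.8
```

Call:
carry_out(motion=[0.01,-0.015,0,0,0,0,1,0.01,-0.025,0,0,0,0,1,0.01,-0.025,0,0,0,0,1,0.01,-0.025,0,0,0,0,1])

```text
time: 10.45
tool_pos: [0.66, -0.0776, 0.0486]
eef_rot: [[0.032, 0.999, 0.005], [0.999, -0.032, 0.007], [0.007, 0.004, -1.0]]
wrist_force: [3.1, 14.2, 3.4]
width: 0.0146
grip_force: 62.5
```

```bash
python3 gauge.py b3.png
```

```text
[ 0.66   -0.0776  0.0486] 0.0146305816276576 10.45
top grip 9 [ 0.6561 -0.1289] [0.007 0.013] 67.8
top brk 115 [ 0.6566 -0.1286] [0.046 0.045] 1.4
side grip 10 [ 0.6655 -0.0812] [0.01  0.006] 6.5
side brk 108 [ 0.6593 -0.119 ] [0.069 0.04 ] 87.9
side brk 7 [ 0.6504 -0.088 ] [0.007 0.008] 68.2
```

View pics/b3.png

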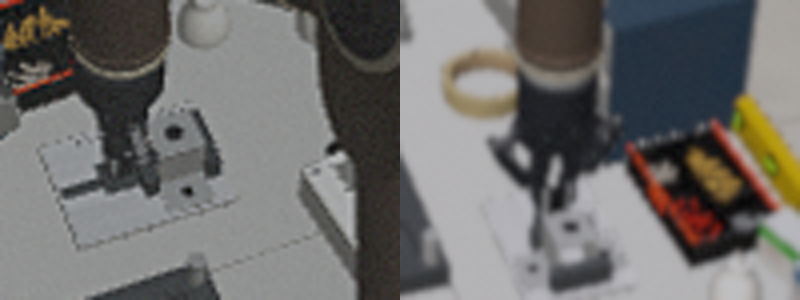

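Call:
carry_out(motion=[0,0.04,0,0,0,0,1,0,0.08,0,0,0,0,1,0.002,0.12,0,0,0,0,1,0.003,0.15,0,0,0,0,1,0.004,0.17,0,0,0,0,1,0.004,0.18,0,0,0,0,1,0.004,0.18,0,0,0,0,1])

```text
time: 11.42
tool_pos: [0.6607, -0.0491, 0.0486]
eef_rot: [[0.036, 0.999, 0.005], [0.999, -0.036, -0.001], [-0.0, 0.005, -1.0]]
wrist_force: [5.0, 0.1, 4.7]
width: 0.0144
grip_force: 62.7
```

Call:
carry_out(motion=[0,0.01,0,0,0,0,1,0,0.02,0,0,0,0,1,0,0.02,0,0,0,0,1,0,0.02,0,0,0,0,1])

```text
time: 11.92
tool_pos: [0.6608, -0.0464, 0.0486]
eef_rot: [[0.037, 0.999, 0.005], [0.999, -0.037, -0.002], [-0.002, 0.005, -1.0]]
wrist_force: [5.9, -2.0, 4.7]
width: 0.0144
grip_force: 62.7
```

Call:
carry_out(motion=[0,0,0,0,0,0,-1,0,0,0,0,0,0,-1,0,0,0,0,0,0,-1,0,0,0.25,0,0,0,-1,0,0,0.4,0,0,0,-1,-0.015,-0.25,0.4,0,0,0,-1,-0.015,-0.42,0.4,0,0,0,-1,-0.015,-0.42,0.4,0,0,0,-1,-0.015,-0.42,0.4,0,0,0,-1])

```text
time: 13.05
tool_pos: [0.6554, -0.1277, 0.1267]
eef_rot: [[0.036, 0.999, -0.0], [0.999, -0.036, 0.001], [0.001, -0.0, -1.0]]
wrist_force: [-0.9, -0.0, -0.3]
width: 0.0854
grip_force: 0.0
```

```bash
python3 gauge.py; python3 scene.py | grep -E "tray|lever"
```

```text
[ 0.6554 -0.1277  0.1267] 0.08537476279025978 13.05
top grip 16 [ 0.6574 -0.0447] [0.011 0.014] 69.3
top grip 9 [ 0.6561 -0.1283] [0.008 0.006] 47.5
top brk 95 [ 0.6565 -0.1263] [0.046 0.043] 2.2
side grip 5 [ 0.6605 -0.05  ] [0.01  0.002] 8.0
side brk 102 [ 0.6584 -0.1312] [0.05  0.041] 85.5
side brk 11 [ 0.6624 -0.0465] [0.007 0.016] 35.9
top tray 2822 [0.5193 0.3419] [0.137 0.25 ] 82.7 [0.5092 0.3442 0.006 ]
side tray 1089 [0.5195 0.3408] [0.15 0.24] 82.7 [0.5173 0.3413 0.0056]
side lever 91 [ 0.502  -0.3763] [0.044 0.024] 8.4 [ 0.4968 -0.379   0.0794]
```

Call:
carry_out(motion=[0.01,-0.01,-0.25,0,0,0,-1,0.01,-0.01,-0.46,0,0,0,-1,0.01,-0.01,-0.46,0,0,0,-1,0.01,-0.01,-0.46,0,0,0,1,0.01,-0.01,-0.46,0,0,0,1,0.01,-0.01,-0.46,0,0,0,1,0.01,-0.01,-0.46,0,0,0,1,0.01,0,-0.2,0,0,0,1,0.01,0,0.1,0,0,0,1,0.01,0,0.1,0,0,0,1])

```text
time: 14.5
tool_pos: [0.6609, -0.1289, 0.1535]
eef_rot: [[0.036, 0.999, 0.01], [0.999, -0.036, -0.002], [-0.001, 0.011, -1.0]]
wrist_force: [0.2, -0.2, -1.2]
width: 0.0391
grip_force: 60.9
```

Call:
carry_out(motion=[-0.1,0.25,0,0,0,0,1,-0.2,0.5,0,0,0,0,1,-0.3,0.8,0,0,0,0.05,1,-0.3,1,0,0,0,0.15,1,-0.3,1,0,0,0,0.26,1,-0.3,1,0,0,0,0.37,1,-0.3,1,0,0,0,0.47,1,-0.3,1,0,0,0,0.47,1])

```text
time: 15.5
tool_pos: [0.5972, 0.0709, 0.1464]
eef_rot: [[-0.645, 0.764, -0.001], [0.764, 0.645, 0.0], [0.001, -0.001, -1.0]]
wrist_force: [0.6, -0.3, -0.4]
width: 0.0393
grip_force: 60.7
```

Call:
carry_out(motion=[-0.1,0.25,0,0,0,0.1,1,-0.17,0.5,0,0,0,0.2,1,-0.17,0.8,0,0,0,0.3,1,-0.17,1,0,0,0,0.4,1,-0.17,1,0,0,0,0.47,1,-0.17,1,0,0,0,0.47,1,-0.17,1,0,0,0,0.47,1])

```text
time: 16.38
tool_pos: [0.5637, 0.2703, 0.1466]
eef_rot: [[-0.991, 0.135, -0.0], [0.135, 0.991, -0.001], [0.0, -0.001, -1.0]]
wrist_force: [0.0, -0.1, -0.7]
width: 0.0394
grip_force: 60.8
```

```bash
python3 scene.py | grep -E "tray"
```

```text
top tray 2753 [0.5188 0.3424] [0.137 0.251] 82.5 [0.5055 0.3461 0.0061]
side tray 1062 [0.52   0.3477] [0.164 0.241] 83.0 [0.5126 0.3391 0.0055]
```

Call:
carry_out(motion=[0,0.3,0,0,0,0,1,0,0.33,-0.1,0,0,0,1,0,0.33,-0.3,0,0,0,1,0,0.33,-0.5,0,0,0,1,0,0.33,-0.575,0,0,0,1,0,0.33,-0.58,0,0,0,1,0,0.33,-0.58,0,0,0,1])

```text
time: 17.35
tool_pos: [0.5641, 0.3372, 0.0315]
eef_rot: [[-0.991, 0.131, 0.001], [0.131, 0.991, 0.0], [-0.001, 0.001, -1.0]]
wrist_force: [0.4, 0.3, -1.2]
width: 0.0394
grip_force: 62.3
```

Call:
carry_out(motion=[0,0,-0.012,0,0,0,1,0,0,-0.012,0,0,0,-1,0,0,-0.012,0,0,0,-1,0,0,-0.012,0,0,0,-1,0,0,0.2,0,0,0,-1,0,0,0.5,0,0,0,-1,0,-0.2,0.6,0,0,0,-1,0,-0.3,0.6,0,0,0,-1])

```text
time: 18.35
tool_pos: [0.5647, 0.2757, 0.1524]
eef_rot: [[-0.991, 0.132, 0.003], [0.132, 0.991, 0.0], [-0.003, 0.0, -1.0]]
wrist_force: [0.9, -1.1, -1.1]
width: 0.0855
grip_force: 0.0
```

```bash
cat > tr.py <<'E'
from m import *
import sys
a=[]
for n,x,y in(("top",120,205),("side",155,110)):
    c=capture(n); W=pts(c); g=c["color"].astype(int).mean(2)
    for s_,q in big(sel(W,(.4,.65,.25,.43),.04,.066,g>65))[:3]:
        if s_>10: print(n,"brk",s_,*rect(W[q]),np.round(np.median(W[q],0),3))
    a.append(cv2.resize(c["color"][y:y+100,x:x+130],(400,308),interpolation=cv2.INTER_CUBIC))
if len(sys.argv)>1: cv2.imwrite('pics/'+sys.argv[1],np.hstack(a))
E
python3 tr.py t1.png; python3 scene.py | grep -E "tray|brk"
```

```text
top brk 146 [0.5611 0.3362] [0.04  0.047] 81.9 [0.56  0.336 0.053]
side brk 74 [0.5636 0.3329] [0.055 0.044] 82.6 [0.563 0.331 0.051]
top brk 166 [4.71e-01 3.00e-04] [0.044 0.042] 90.0 [0.4694 0.001  0.0625]
top tray 2460 [0.5195 0.3419] [0.137 0.251] 82.7 [0.494  0.3453 0.0062]
side brk 95 [ 0.4755 -0.    ] [0.049 0.04 ] 87.7 [ 0.475  -0.0032  0.0615]
side tray 1028 [0.5204 0.3415] [0.151 0.24 ] 81.5 [0.5094 0.3333 0.0062]
```

View pics/t1.png

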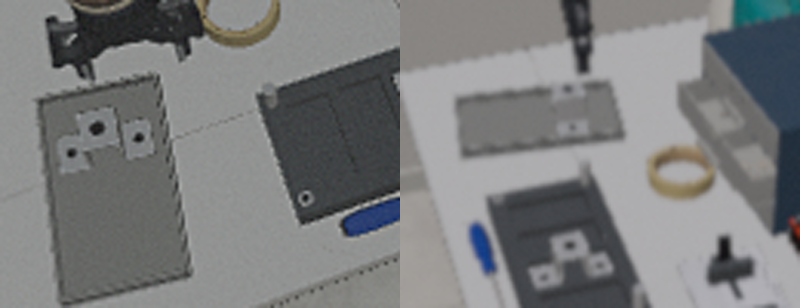

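Call:
carry_out(motion=[-0.1,-0.25,0,0,0,-0.1,-1,-0.2,-0.5,0,0,0,-0.2,-1,-0.3,-0.8,0,0,0,-0.3,-1,-0.35,-1,0,0,0,-0.4,-1,-0.35,-1,0,0,0,-0.5,-1,-0.35,-1,0,0,0,-0.5,-1])

```text
time: 19.3
tool_pos: [0.4933, 0.0783, 0.1504]
eef_rot: [[-0.611, 0.792, -0.001], [0.792, 0.611, 0.001], [0.001, -0.0, -1.0]]
wrist_force: [-0.5, 0.2, -0.5]
width: 0.0857
grip_force: 0.0
```

Call:
carry_out(motion=[-0.1,-0.25,0,0,0,-0.1,-1,-0.11,-0.38,0,0,0,-0.2,-1,-0.11,-0.38,0,0,0,-0.3,-1,-0.11,-0.38,0,0,0,-0.43,-1,-0.11,-0.38,0,0,0,-0.43,-1,-0.11,-0.38,0,0,0,-0.43,-1])

```text
time: 20.05
tool_pos: [0.4716, 0.0023, 0.1506]
eef_rot: [[0.013, 1.0, -0.001], [1.0, -0.013, 0.0], [0.0, -0.001, -1.0]]
wrist_force: [0.0, 0.5, -0.2]
width: 0.0852
grip_force: 0.0
```

Call:
carry_out(motion=[0.01,-0.015,-0.25,0,0,0,-1,0.01,-0.015,-0.5,0,0,0,-1,0.01,-0.015,-0.56,0,0,0,-1,0.01,-0.015,-0.56,0,0,0,1,0.01,-0.015,-0.56,0,0,0,1,0.01,-0.015,-0.56,0,0,0,1,0.01,-0.015,-0.56,0,0,0,1,0.01,-0.015,-0.35,0,0,0,1,0.01,0,-0.05,0,0,0,1,0.01,0,-0.05,0,0,0,1])

```text
time: 21.3
tool_pos: [0.4766, 0.0017, 0.1459]
eef_rot: [[0.02, 1.0, 0.009], [1.0, -0.02, -0.001], [-0.0, 0.009, -1.0]]
wrist_force: [-0.1, 0.1, -1.6]
width: 0.0392
grip_force: 61.4
```

Call:
carry_out(motion=[0,0.25,0,0,0,0.1,1,0,0.5,0,0,0,0.2,1,0,0.8,0,0,0,0.3,1,0,1,0,0,0,0.4,1,0,1,0,0,0,0.5,1,0,1,0,0,0,0.5,1,0,1,0,0,0,0.5,1])

```text
time: 22.18
tool_pos: [0.4735, 0.2003, 0.1407]
eef_rot: [[-0.689, 0.724, -0.0], [0.724, 0.689, -0.001], [-0.0, -0.001, -1.0]]
wrist_force: [0.6, 0.4, -0.7]
width: 0.0395
grip_force: 61.1
```

Call:
carry_out(motion=[0,0.1,0,0,0,0.1,1,0,0.3,0,0,0,0.2,1,0,0.4,0,0,0,0.3,1,0,0.4,0,0,0,0.43,1,0,0.4,0,0,0,0.43,1,0,0.4,0,0,0,0.43,1])

```text
time: 22.92
tool_pos: [0.4738, 0.2803, 0.1408]
eef_rot: [[-0.991, 0.136, -0.0], [0.136, 0.991, -0.0], [-0.0, -0.0, -1.0]]
wrist_force: [-0.1, -0.4, -1.2]
width: 0.0397
grip_force: 61.1
```

```bash
python3 tr.py; python3 scene.py | grep -E "tray|brk"
```

```text
top brk 12 [0.5448 0.3522] [0.013 0.011] 2.2 [0.545 0.354 0.051]
side brk 72 [0.5637 0.337 ] [0.049 0.044] 80.2 [0.563 0.329 0.052]
top brk 21 [ 0.5295 -0.0967] [0.01  0.019] 67.4 [ 0.5271 -0.0968  0.0598]
top brk 21 [0.5336 0.1542] [0.013 0.016] 47.9 [0.5331 0.1555 0.0596]
top tray 1935 [0.519  0.3419] [0.136 0.249] 83.2 [0.4738 0.3592 0.0061]
side tray 972 [0.5199 0.3514] [0.168 0.243] 81.3 [0.5137 0.3266 0.0062]
```

Call:
carry_out(motion=[0.01,0.3,0,0,0,0,1,0.01,0.335,-0.1,0,0,0,1,0.01,0.335,-0.3,0,0,0,1,0.01,0.335,-0.5,0,0,0,1,0.01,0.335,-0.555,0,0,0,1,0.01,0.335,-0.565,0,0,0,1,0.01,0.335,-0.565,0,0,0,1])

```text
time: 24.0
tool_pos: [0.474, 0.3462, 0.0304]
eef_rot: [[-0.991, 0.131, -0.001], [0.131, 0.991, -0.006], [0.0, -0.006, -1.0]]
wrist_force: [-12.0, -12.8, 28.6]
width: 0.0396
grip_force: 65.5
```

```bash
python3 tr.py t2.png; python3 scene.py | grep -E "tray"
```

```text
top brk 103 [0.4603 0.3497] [0.051 0.031] 56.2 [0.461 0.35  0.053]
side brk 76 [0.5626 0.3355] [0.049 0.043] 87.2 [0.562 0.327 0.052]
side brk 26 [0.458  0.3364] [0.014 0.06 ] 6.2 [0.458 0.332 0.05 ]
side brk 14 [0.4928 0.34  ] [0.052 0.009] 70.5 [0.492 0.328 0.05 ]
top tray 1200 [0.5125 0.3412] [0.134 0.238] 82.2 [0.443  0.3332 0.0064]
side tray 932 [0.5194 0.3438] [0.154 0.24 ] 82.5 [0.5188 0.3238 0.0067]
```

View pics/t2.png

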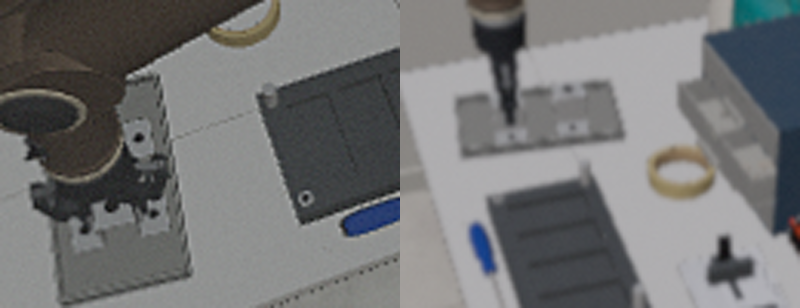

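Call:
carry_out(motion=[0,0,0.01,0,0,0,1,0,0,0.01,0,0,0,-1,0,0,0.01,0,0,0,-1,0,0,0.01,0,0,0,-1,0,0,0.2,0,0,0,-1,0,0,0.5,0,0,0,-1,0,-0.3,0.6,0,0,0,-1,0,-0.5,0.6,0,0,0,-1])

```text
time: 25.2
tool_pos: [0.4763, 0.247, 0.1494]
eef_rot: [[-0.991, 0.13, 0.003], [0.13, 0.991, 0.0], [-0.003, 0.001, -1.0]]
wrist_force: [0.9, -0.3, -0.6]
width: 0.0854
grip_force: 0.0
```

```bash
python3 tr.py t3.png; python3 scene.py | grep -E "tray"; python3 lev.py
```

```text
top brk 165 [0.4736 0.3459] [0.04  0.048] 81.7 [0.473 0.345 0.053]
top brk 109 [0.5598 0.3362] [0.04  0.047] 82.2 [0.555 0.343 0.053]
side brk 74 [0.5635 0.3343] [0.053 0.043] 82.5 [0.564 0.329 0.052]
side brk 62 [0.4732 0.3461] [0.049 0.039] 88.0 [0.471 0.339 0.051]
top tray 1727 [0.5184 0.3415] [0.136 0.25 ] 83.2 [0.4851 0.3534 0.0063]
side tray 934 [0.5208 0.3552] [0.175 0.24 ] 82.4 [0.5177 0.3236 0.007 ]
top 32 [ 0.476 -0.388  0.076] [ 0.509 -0.367  0.092] [ 0.4898 -0.3803] [0.015 0.035] 63.8
side 104 [ 0.482 -0.39   0.062] [ 0.542 -0.364  0.093] [ 0.5109 -0.3751] [0.06  0.024] 6.9
```

View pics/t3.png

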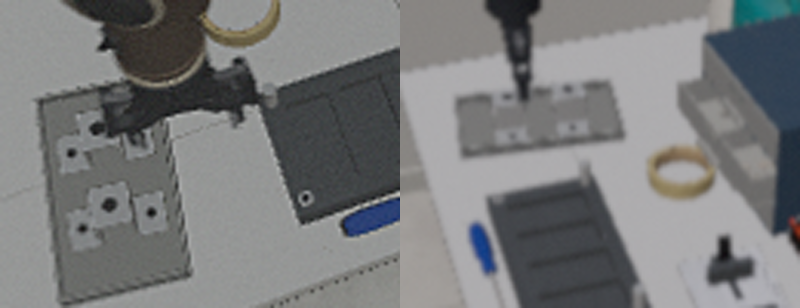

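Call:
carry_out(motion=[0,-0.25,0.3,0,0,-0.1,-1,0,-0.5,0.3,0,0,-0.2,-1,0,-0.75,0.3,0,0,-0.3,-1,0,-1,0.3,0,0,-0.4,-1,0,-1,0.3,0,0,-0.5,-1,0,-1,0.3,0,0,-0.6,-1,0,-1,0.3,0,0,-0.6,-1])

```text
time: 26.38
tool_pos: [0.4757, 0.0497, 0.2079]
eef_rot: [[-0.481, 0.877, 0.0], [0.877, 0.481, 0.001], [0.0, 0.0, -1.0]]
wrist_force: [-0.7, -0.9, 0.2]
width: 0.0852
grip_force: 0.0
```

Call:
carry_out(motion=[0,-0.25,0,0,0,-0.1,-1,0,-0.5,0,0,0,-0.2,-1,0,-0.75,0,0,0,-0.3,-1,0,-1,0,0,0,-0.4,-1,0,-1,0,0,0,-0.5,-1,0,-1,0,0,0,-0.6,-1,0,-1,0,0,0,-0.6,-1])

```text
time: 27.25
tool_pos: [0.476, -0.1508, 0.2077]
eef_rot: [[0.425, 0.905, -0.0], [0.905, -0.425, 0.0], [0.0, -0.0, -1.0]]
wrist_force: [-0.4, -0.3, -0.1]
width: 0.0854
grip_force: 0.0
```

Call:
carry_out(motion=[0,-0.25,0,0,0,-0.1,-1,0,-0.5,0,0,0,-0.2,-1,0,-0.75,0,0,0,-0.3,-1,0,-1,0,0,0,-0.4,-1,0,-1,0,0,0,-0.5,-1,0,-1,0,0,0,-0.65,-1,0,-1,0,0,0,-0.65,-1,0,-1,0,0,0,-0.65,-1])

```text
time: 28.25
tool_pos: [0.4761, -0.351, 0.2076]
eef_rot: [[0.994, 0.112, -0.0], [0.112, -0.994, 0.0], [-0.0, -0.0, -1.0]]
wrist_force: [-0.0, 0.5, 0.7]
width: 0.0852
grip_force: 0.0
```

```bash
python3 tr.py;python3 lev.py; python3 -c "
from h import *
for n in('top','side'):
    c=capture(n);W=pts(c);g=c['color'].astype(int).mean(2)
    m=(g<70)&(W[...,0]>.49)&(W[...,0]<.56)&(W[...,1]>-.31)&(W[...,1]<-.24)&(W[...,2]>.058)&(W[...,2]<.072);print(n,W[m].mean(0) if m.any() else 0)"
```

```text
top brk 162 [0.4745 0.3462] [0.04  0.046] 83.0 [0.472 0.346 0.053]
top brk 147 [0.5611 0.336 ] [0.039 0.046] 83.3 [0.558 0.335 0.053]
side brk 79 [0.4765 0.3477] [0.047 0.044] 84.2 [0.476 0.338 0.051]
top 95 [ 0.477 -0.387  0.062] [ 0.535 -0.358  0.096] [ 0.5065 -0.3729] [0.058 0.027] 4.1
top 1 [ 0.565 -0.359  0.064] [ 0.565 -0.359  0.064] [ 0.5652 -0.3586] [0. 0.] 0.0
side 100 [ 0.481 -0.391  0.063] [ 0.537 -0.367  0.091] [ 0.509  -0.3785] [0.055 0.023] 2.1
top [ 0.52267441 -0.27010755  0.06500642]
side [ 0.52651237 -0.28429611  0.06338352]
```

Call:
carry_out(motion=[0.07,-0.135,-0.2,0,0,0,-1,0.07,-0.135,-0.45,0,0,0,-1,0.07,-0.135,-0.65,0,0,0,-1,0.07,-0.135,-0.66,0,0,0,-1,0.07,-0.135,-0.66,0,0,0,1,0.07,-0.135,-0.66,0,0,0,1,0.07,-0.135,-0.66,0,0,0,1,0.07,-0.135,-0.66,0,0,0,1])

```text
time: 29.55
tool_pos: [0.49, -0.3756, 0.0776]
eef_rot: [[0.994, 0.107, -0.0], [0.107, -0.994, 0.003], [-0.0, -0.003, -1.0]]
wrist_force: [-4.4, 10.9, 14.2]
width: 0.0246
grip_force: 59.4
```

Call:
carry_out(motion=[0.01,0.01,0.03,0,0,0,1,0.049,0.015,0.075,0,0,0,1,0.08,0.018,0.105,0,0,0,1,0.115,0.021,0.13,0,0,0,1,0.115,0.021,0.13,0,0,0,1])

```text
time: 30.18
tool_pos: [0.5113, -0.3733, 0.1017]
eef_rot: [[0.994, 0.106, -0.004], [0.106, -0.994, 0.002], [-0.004, -0.003, -1.0]]
wrist_force: [-4.7, 5.9, -2.1]
width: 0.0247
grip_force: 59.5
```

Call:
carry_out(motion=[0.038,0.004,0.022,0,0,0,1,0.077,0.008,0.04,0,0,0,1,0.12,0.012,0.052,0,0,0,1,0.162,0.016,0.06,0,0,0,1,0.2,0.02,0.061,0,0,0,1,0.232,0.024,0.06,0,0,0,1,0.266,0.027,0.054,0,0,0,1,0.266,0.027,0.054,0,0,0,1])

```text
time: 31.18
tool_pos: [0.5651, -0.3678, 0.1133]
eef_rot: [[0.994, 0.106, -0.003], [0.106, -0.994, 0.002], [-0.003, -0.002, -1.0]]
wrist_force: [-6.4, 6.4, 1.3]
width: 0.0245
grip_force: 58.9
```

Call:
carry_out(motion=[0.02,0.002,-0.003,0,0,0,1,0.02,0.002,-0.003,0,0,0,-1,0.02,0.002,-0.003,0,0,0,-1,0.02,0.002,-0.003,0,0,0,-1,0.02,0.002,0.2,0,0,0,-1,0.02,0.002,0.45,0,0,0,-1,-0.2,0.2,0.6,0,0,0,-1,-0.4,0.4,0.6,0,0,0,-1,-0.4,0.4,0.6,0,0,0,-1])

```text
time: 32.3
tool_pos: [0.4829, -0.2864, 0.2334]
eef_rot: [[0.994, 0.107, -0.001], [0.107, -0.994, 0.0], [-0.001, -0.0, -1.0]]
wrist_force: [0.4, -0.3, 1.1]
width: 0.0855
grip_force: 0.0
```

```bash
python3 tr.py; python3 scene.py | grep -E "lever|button|tray|grip"; python3 - <<'E'
from h import *
a=[]
for n,x,y in(("top",230,140),("side",200,170)):
    c=capture(n); a.append(cv2.resize(c["color"][y:y+112,x:x+150],(400,300),interpolation=cv2.INTER_CUBIC))
cv2.imwrite('pics/f1.png',np.hstack(a))
E
```

```text
top brk 161 [0.4748 0.3462] [0.039 0.047] 83.0 [0.471 0.346 0.053]
top brk 146 [0.5596 0.3364] [0.039 0.047] 82.9 [0.557 0.336 0.053]
side brk 76 [0.5635 0.3379] [0.048 0.045] 74.4 [0.564 0.328 0.051]
side brk 76 [0.475  0.3462] [0.05  0.045] 78.9 [0.476 0.339 0.052]
top tray 2018 [0.5196 0.3419] [0.137 0.253] 82.9 [0.5067 0.3449 0.0064]
top button 55 [ 0.5239 -0.2698] [0.026 0.029] 44.9 [ 0.5225 -0.269   0.0652]
top button 9 [ 0.5578 -0.3576] [0.015 0.003] 12.9 [ 0.5591 -0.3575  0.0666]
top lever 98 [ 0.5616 -0.3689] [0.021 0.034] 4.6 [ 0.5618 -0.3659  0.0959]
top grip 25 [ 0.6593 -0.0425] [0.019 0.014] 0.2 [ 0.6555 -0.0418  0.0551]
top grip 6 [ 0.5252 -0.0928] [0.007 0.003] 53.3 [ 0.526  -0.0918  0.0557]
side tray 813 [0.5074 0.3421] [0.154 0.214] 80.0 [0.5047 0.3256 0.007 ]
side button 40 [ 0.5253 -0.2765] [0.024 0.022] 5.8 [ 0.5255 -0.2771  0.0643]
side lever 120 [ 0.5696 -0.3696] [0.029 0.029] 9.0 [ 0.5676 -0.3734  0.1066]
side grip 54 [ 0.7717 -0.0032] [0.052 0.01 ] 1.4 [ 0.7717 -0.0033  0.0575]
side grip 11 [ 0.661  -0.0501] [0.01  0.005] 4.4 [ 0.6597 -0.0503  0.0551]
```

View pics/f1.png

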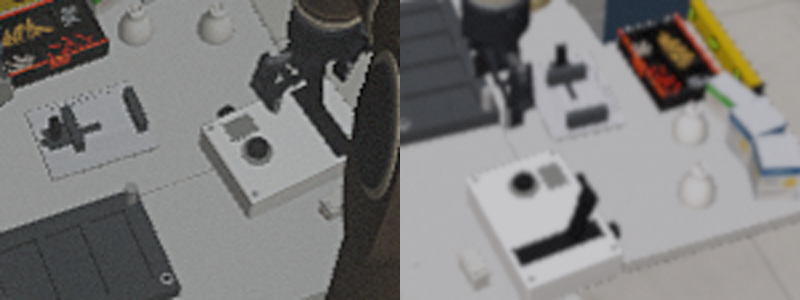

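```bash
python3 -c "
from plant import *
print(hand_in())"
```

```text
the job is handed in; nothing more can be done
None
```

I finished the job and handed it in: the RCD tripped, both brackets came out of the die and stand flat in the tray, and one was checked in the gauge with the jaw opened again. The lever is back up and the clock stood at about 32 s; `hand_in()` returned no verdict.

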